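# Shift the bench drive into the marked gear

## Robot

A 6-joint arm with a two-finger parallel gripper is mounted at the origin on a cart in front of the work surface, level with it; the furniture and walls round the work are solid. World frame = base frame: x ahead of the robot, y to its left, z up, the work surface at z = 0. Lengths are in mm, angles in rad, forces in N, time in s.
With the tool pointing down it reaches from about 325 to 900 mm from the base axis. Payload 6.1 kg.
Tool frame: the origin (TCP) lies midway between the tips of the shut fingers; the grasp point (between the pads) lies 19 mm behind it; z points along the fingers, y is the line along which they close (so a half turn about z gives the same grasp; the last joint's range is limited). The gripper opens to 85 mm and grips with 20 to 120 N. Pads are 22 mm wide; open, the fingers measure 114 mm over their backs; the gripper's body (76 mm by 85 mm) begins 54 mm behind the grasp point. The pads swing forward as they close: fully open they stand 13 mm farther back than shut.
Start: joints at [-1.281, 0.22, 1.526, -0, 1.395, -0.126], TCP at [252.443, -571.741, 231.3] pointing down, gripper open.
Joint ranges: [-2.98, 2.98], [-0.91, 2.08], [0.09, 2.57], [-1.24, 4.39], [0.2, 2.65], [-2.68, 2.68]. Speed limits (rad/s): [2.57, 2.57, 3.01, 3.14, 3.14, 3.14].

## Interface

Orientations are given as a unit quaternion [x, y, z, w].
In Python, from workcell import r gives the robot as it stands.
- The arm moves only by the tool servo_tool, never from a script. Its arguments are lists of equal length, an entry for each row: "travel": the shift along the world's x, y, z in m, a list of three; "rotation": the turn, a rotation vector about the world's x, y, z in degrees, a list of three; "claw": the opening, from 0 (shut) to 1 (fully open). A call has exactly 5 rows; each row shifts and turns the commanded pose from where the row before left it; what a row does not reach is not made up. A row lasts 1/12 s, in which the tool goes at most 41.7 mm and 7.16 degrees, less where a joint would pass 70% of its speed; a pose out of reach is approached as far as the arm can. A call is refused whole if a number of a shift passes 0.0417 or a number of a turn 7.16, either way. A call with a gripper value outside its range is refused whole. The fingers move at their own pace and stop on an object; "squeeze" is the grip in N (left out, the last holds). Time passes only in rows, so rows that do not move let the fingers close, or fill a call up. It gives the time, the measured TCP pose, the force, the opening and the grip force at its end, in the units of the state.
- r.state(): the state, without advancing time (a new reading comes with each control period).
- r.grab_frame(name): name is "scene" or "top"; returns the picture (400x640x3 uint8, red, green, blue); there is no depth.
- r.calibration(name): a dict with "mtx" (3x3 intrinsics, pixels), "origin" and "orientation" of the camera in the world. Camera axes: x right, y down, z forward; pixel columns grow to the right and rows downward; lengths in mm; the calibration is good to about 2 mm. A picture is of the moment at which its call begins. calibration takes no time and is no camera call.
- r.close_job(): hands the job in; it is judged then, once.
The state is a dict: "time": time; "joint_pos": joint angles; "qvel": joint speeds; "effort": joint torques, N m; "position": TCP position; "orientation": TCP orientation; "ft_force": force on the tool from outside, world axes, zero at the start; "wrist_torque": the same for the moment, N m; "grip_width": opening from 0.0 (shut) to 1.0 (fully open); "finger_force": force on a finger pad.
Only numpy, scipy, OpenCV 4.12 (cv2) and the standard library are available. Lean on these libraries where they do the work, as an engineer would, in place of code of your own. Each camera call takes 0.05 s, during which the arm holds its last target. There are 200 camera calls.

## Task

The small bench drive is in the wrong gear: push its ball-topped lever with the fingers out of the slot it stands in, across the middle channel of the gate and fully home into the slot end marked by the tall upright pin (the other ends have flat blanks). Push it gently, neither gripping it hard nor forcing it, and without running it home into any other slot end on the way. Leave the things standing round the drive where they are.

Things in the scene. Friction and masses are not known exactly. Their poses are not given: they have to be found in the camera images.
- drive_unit: Fixed bench drive: grey box, motor on its right side to 137 mm from the centre, disc on its left to 84 mm, flat gate plate on top, upper face 90 mm above the table. Foot 136 x 154 mm. Origin on the table under the gate's centre; its x points away from the operator (far), y to the left. It may stand turned by up to 0.35 rad.
- gate (a point): Centre of the gate, on the plate's upper face; axes as the drive_unit. Cut through the plate: a cross channel along y at x = 0, y = -33 to +33 mm, and three slots along x at y = +26 (left), 0 (middle), -26 mm (right), each crossing the channel and running from x = -28 (near end) to +28 mm (far end): six slot ends. All are 14 mm wide; the ribs between have round ends.
- selector (a joint): Sideways lean of the lever in rad, about the unit's x, pivot under the gate's centre, 25 mm above the table: positive leans left (+y); about +0.38 in the left slot, 0 in the middle, -0.38 in the right; the ends of the cross channel stop it at 0.42 either side. Stays where it is left (friction, about 1 N at the knob).
- shift (a joint): Fore-and-aft lean of the lever in rad, same pivot, carried by the selector: 0 in the cross channel, positive leans far (+x of the unit); about +0.33 to +0.35 fully home in a far end, -0.33 to -0.35 in a near one. Starts in the near end of the left slot. Stays where it is left (friction, about 1 N at the knob).
- knob (a point): Centre of the black ball knob, 28 mm across, on top of the lever, 128 mm along it from the pivot (153 mm above the table when upright, about 136 mm when leaning into a corner slot). The shaft is 8 mm thick and cannot be pulled out; the plate's edges stop it.
- lever_mark (a point): Point on the axis of the lever's shaft 70 mm from its pivot, about where the shaft passes through the gate plate.
- pin: Upright steel index pin, 22 mm tall, 14 mm thick at its head, fixed on the plate; origin at its foot. It stands just beyond one of the four ends of the middle and right slots (unit frame x = +46 or -46 mm, y = 0 or -26 mm) and marks the wanted end. With the lever fully home there, lever_mark is 22 to 24 mm from the pin's axis, seen from above.
- plug_a: Flat steel blank, 8 mm wide and only 3 mm tall, fixed on the plate beyond another of these slot ends, in the same way; origin at its foot.
- plug_b: The same flat blank at another slot end.
- plug_c: The same flat blank at another slot end.
- far_left_plug (a point): Foot of the flat blank beyond the far end of the left slot. (The near left end, where the lever starts, has a flat blank too.)
- amber_dropper: Loose bystander near the unit, to be left alone: amber dropper bottle with a bulb, 52 mm wide, 139 mm tall; origin at the centre of its underside.
- sample_vial: Loose bystander near the unit, to be left alone: small capped glass vial, 21 mm wide, 51 mm tall; origin at the centre of its underside.
- weight: Loose bystander near the unit, to be left alone: round metal book weight with a knob, 47 mm wide, 41 mm tall; origin at the centre of its underside.
- rubber: Loose bystander near the unit, to be left alone: eraser in a card sleeve, 23x52x13 mm; origin at the centre of its underside.
- stand_loupe: Loose bystander near the unit, to be left alone: black stand loupe, 42 mm wide, 34 mm tall; origin at the centre of its underside.
- glass_beaker: Loose bystander near the unit, to be left alone: glass beaker, 53x59x67 mm; origin at the centre of its underside.

How it is judged:
By the outcome, as a careful person would: the job done as asked, in the order asked, and still so for the second after the job is handed in, with the robot touching nothing.
It also fails if it takes over 48 s, if anything falls off the work surface, if the arm or the gripper's body presses on something with over 40 N, if the wrist force passes 120 N, or if a joint passes its speed limit or range.

## Working session

There is one attempt and no reset: what is moved stays moved. The work goes in short steps, Python scripts to look and compute and a tool call to move; the robot and the scene stay as the last step left them, time stands still between calls to the robot, and variables do not carry over. Pictures are saved under pics/ and viewed, at most 10 in all, crops included, and the job is handed in when it is done.

Besides the shell and the picture viewer there is one more tool, called after ">>>" as name(argument=value, ...) on one line, values as JSON. servo_tool: Moves the arm, as the interface text tells. Its arguments: {"type":"object","properties":{"travel":{"type":"array","items":{"type":"array","items":{"type":"number"}}},"rotation":{"type":"array","items":{"type":"array","items":{"type":"number"}}},"claw":{"type":"array","items":{"type":"number"}},"squeeze":{"type":"number"}},"required":["travel","rotation","claw"]}

```bash
mkdir -p pics; ls; python3 - <<'E'
from workcell import r
import cv2
for n in("scene","top"):
    f=r.grab_frame(n); cv2.imwrite(f"pics/{n}0.png",f[:,:,::-1]); c=r.calibration(n); print(n,c)
print(r.state())
E
```

```text
pics
scene {'mtx': array([[427.7332452 ,   0.        , 319.09859532],
       [  0.        , 427.7332452 , 194.2967648 ],
       [  0.        ,   0.        ,   1.        ]]), 'origin': array([ 45.48389693, 539.19283565, 635.29565919]), 'orientation': array([-0.30220061,  0.83673515, -0.42786297,  0.15963196])}
top {'mtx': array([[503.34171569,   0.        , 322.9540181 ],
       [  0.        , 503.34171569, 199.66169916],
       [  0.        ,   0.        ,   1.        ]]), 'origin': array([ 336.80914187,   -6.43316687, 1190.31670589]), 'orientation': array([ 0.71340519, -0.69537797,  0.06148631, -0.06100776])}
{'time': 0.1, 'joint_pos': array([-1.28109157e+00,  2.21125580e-01,  1.52751202e+00, -2.54359978e-06,
        1.39473957e+00, -1.26099874e-01]), 'qvel': array([-4.17634529e-04, -1.06162456e-03, -1.95542598e-03, -1.98700161e-03,
        3.06374179e-04,  6.76282994e-07]), 'effort': array([ 2.12516811e-04, -4.98244750e+01, -3.90547836e+01, -2.40237050e-04,
        5.63454756e-03,  2.86882096e-05]), 'position': array([ 252.28773039, -571.20348478,  230.3139879 ]), 'orientation': array([ 9.78465610e-01,  2.06407979e-01, -7.41551241e-05, -8.89170356e-04]), 'ft_force': array([ 0.16700707,  0.10734232, -0.07665707]), 'wrist_torque': array([ 0.04331897,  0.07462049, -0.00083054]), 'finger_force': 0.0, 'grip_width': 1.0000158194278401}
```

View pics/scene0.png

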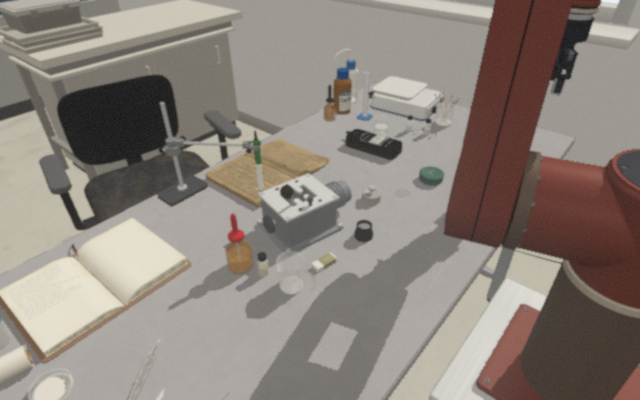

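View pics/top0.png

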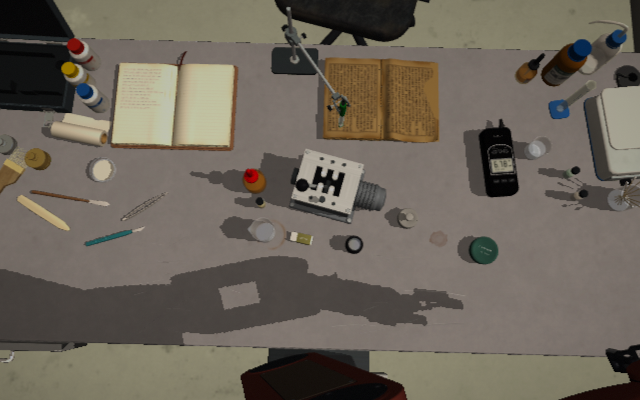

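The unit is at about (330,185) in the top view, with the black knob at (302,185). In the scene view the unit is at (300,205). I'll enlarge both.

```bash
python3 - <<'E'
import cv2,numpy as np
a=cv2.imread("pics/top0.png")[140:225,280:395]; b=cv2.imread("pics/scene0.png")[170:250,250:360]
cv2.imwrite("pics/c1.png",cv2.resize(a,None,fx=6.9,fy=6.9,interpolation=cv2.INTER_CUBIC))
cv2.imwrite("pics/c2.png",cv2.resize(b,None,fx=7,fy=7,interpolation=cv2.INTER_CUBIC))
E
```

```text
(no output)
```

View pics/c1.png

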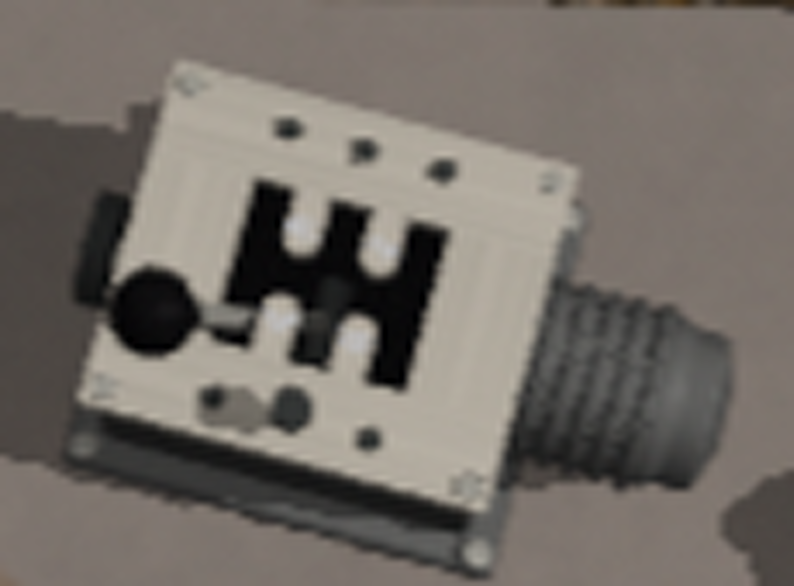

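View pics/c2.png

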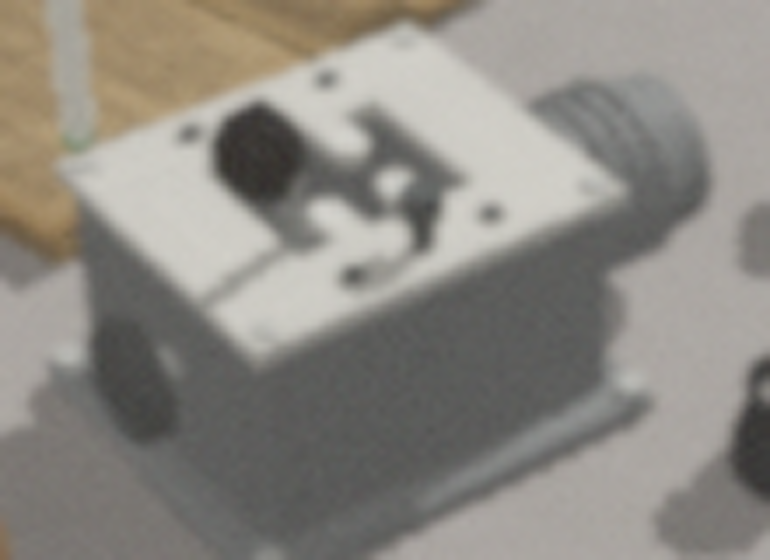

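The pin (dark 14 mm disc, crop px (290,410); seen upright in the scene crop at about (420,225)) stands at the near end of the middle slot. The other five ends have flat blanks, and the lever is in near-left. Next is the unit's pose.

```bash
cat > h.py <<'E'
import numpy as np
from scipy.spatial.transform import Rotation as R
from workcell import r
def ray(n,uv):
    c=r.calibration(n); d=R.from_quat(c["orientation"]).apply(np.linalg.solve(c["mtx"],[uv[0],uv[1],1])); return np.array(c["origin"]),d
def plane(n,uv,z):
    o,d=ray(n,uv); return o+d*(z-o[2])/d[2]
def two(a,b):
    (o,d),(p,e)=ray("top",a),ray("scene",b); s=np.linalg.lstsq(np.c_[d,-e],p-o,rcond=None)[0]
    return (o+d*s[0]+p+e*s[1])/2, np.linalg.norm(o+d*s[0]-p-e*s[1])
E
python3 - <<'E'
from h import *
from scipy.optimize import least_squares
P=np.array([[46,26],[46,0],[46,-26],[-46,26],[-46,-26]])
def fit(n,uv,scale,off):
    W=np.array([plane(n,(np.array(q)+.5)/scale-.5+off,92.5)[:2] for q in uv[0]]); U=uv[1]
    f=lambda p:(U@np.array([[np.cos(p[2]),np.sin(p[2])],[-np.sin(p[2]),np.cos(p[2])]])+p[:2]-W).ravel()
    s=least_squares(f,[500,0,-.2]); print(n,s.x,s.fun.round(1)); return s.x
u=fit("top",([(288,128),(363,150),(442,170),(213,398),(369,438)],P),6.9,np.array([280,140]))
v=fit("scene",([(190,132),(326,78),(352,275),(490,213)],P[[0,1,3,4]]),7,np.array([250,170]))
for n,q,s,o in(("top",(153,310),6.9,(280,140)),("scene",(258,152),7,(250,170))):
    w=plane(n,(np.array(q)+.5)/s-.5+o,136)[:2]; 
    for p in(u,v): c,si=np.cos(p[2]),np.sin(p[2]); d=w-p[:2]; print(n,w,"knob unit:",c*d[0]+si*d[1],-si*d[0]+c*d[1])
print("lamp tip",two((343,105),(257,150)), two((343,98),(256,136)))
E
```

```text
top [ 5.72620656e+02 -1.28333506e+01 -2.37280253e-01] [-0.3  0.3  0.3 -0.4  0.2  0.1  0.2  0.1 -0.3 -0.1]
scene [ 5.69082719e+02 -1.49245411e+01 -3.61638418e-01] [ -1.  -11.7   2.4  14.1   2.6  -1.8  -4.   -0.6]
top [553.25139151  41.3601652 ] knob unit: -31.56528046693316 48.1221221877659
top [553.25139151  41.3601652 ] knob unit: -34.72126351389711 47.04288419937528
scene [553.73843829  42.39125308] knob unit: -31.33424778132092 49.23880508146915
scene [553.73843829  42.39125308] knob unit: -34.63052596198492 48.179600295673595
lamp tip (array([735.80061848, -44.73770811, 127.84123137]), np.float64(2.9953418893584978)) (array([735.81176481, -44.15789205, 165.94134367]), np.float64(6.322100087603593))
```

Unit pose: (572.6, −12.8), yaw −0.237; the knob is at unit (−31.5, 48). I'll go with shut fingers to the near side of the knob.

>>> servo_tool(travel=[[0.013,0.031,0],[0.013,0.031,0],[0.013,0.031,0],[0.013,0.031,0],[0.013,0.031,0]], rotation=[[0,0,-1.87],[0,0,-1.87],[0,0,-1.87],[0,0,-1.87],[0,0,-1.87]], claw=[0,0,0,0,0], squeeze=20)

```text
time: 0.52
position: [317.6, -415.0, 230.6]
orientation: [0.992, 0.125, -0.0, -0.001]
ft_force: [-0.1, 0.2, 0.4]
grip_width: 0.299
finger_force: 0.0
```

>>> servo_tool(travel=[[0.013,0.031,0],[0.013,0.031,0],[0.013,0.031,0],[0.013,0.031,0],[0.013,0.031,0]], rotation=[[0,0,-1.87],[0,0,-1.87],[0,0,-1.87],[0,0,-1.87],[0,0,-1.87]], claw=[0,0,0,0,0])

```text
time: 0.93
position: [382.5, -260.0, 231.0]
orientation: [0.999, 0.044, -0.0, -0.0]
ft_force: [0.7, -0.6, -0.2]
grip_width: -0.0
finger_force: 0.0
```

>>> servo_tool(travel=[[0.013,0.031,0],[0.013,0.031,0],[0.013,0.031,0],[0.013,0.031,0],[0.013,0.031,0]], rotation=[[0,0,-1.87],[0,0,-1.87],[0,0,-1.87],[0,0,-1.87],[0,0,-1.87]], claw=[0,0,0,0,0])

```text
time: 1.35
position: [447.5, -105.0, 231.1]
orientation: [0.999, -0.038, -0.0, -0.0]
ft_force: [0.1, -0.7, 0.1]
grip_width: -0.001
finger_force: 0.0
```

>>> servo_tool(travel=[[0.013,0.031,0],[0.013,0.031,0],[0.013,0.031,0],[0.013,0.031,0],[0,0,0]], rotation=[[0,0,-1.87],[0,0,-1.87],[0,0,-1.87],[0,0,-1.87],[0,0,-1.87]], claw=[0,0,0,0,0])

```text
time: 1.77
position: [500.4, 22.2, 231.0]
orientation: [0.993, -0.117, 0.0, -0.001]
ft_force: [-0.2, -0.0, 0.2]
grip_width: 0.001
finger_force: 0.0
```

>>> servo_tool(travel=[[0.009,0.014,0],[0.009,0.0135,0],[0,0,-0.035],[0,0,-0.035],[0,0,-0.035]], rotation=[[0,0,0],[0,0,0],[0,0,0],[0,0,0],[0,0,0]], claw=[0,0,0,0,0])

```text
time: 2.18
position: [517.8, 45.2, 125.4]
orientation: [0.993, -0.118, 0.001, -0.0]
ft_force: [0.7, -0.2, -0.7]
grip_width: -0.003
finger_force: 0.0
```

```bash
cat > look.py <<'E'
from h import *
import cv2,sys
f=r.grab_frame("scene"); g=r.grab_frame("top")
a=f[165:245,250:360,::-1]; b=g[140:225,280:395,::-1]
A=cv2.resize(a,(400,291),interpolation=cv2.INTER_CUBIC); B=cv2.resize(b,(394,291),interpolation=cv2.INTER_CUBIC)
cv2.imwrite(f"pics/{sys.argv[1]}.png",np.hstack([A,B]))
s=r.state(); d=s["position"][:2]-[572.6,-12.8]; c,si=np.cos(-.237),np.sin(-.237)
print("tcp unit",c*d[0]+si*d[1],-si*d[0]+c*d[1],s["position"],s["ft_force"],s["time"])
E
python3 look.py p1
```

```text
tcp unit -72.49813692834222 42.18179484886291 [512.03218462  45.22433468 119.79350219] [-1.2932125  -0.47411326 -0.22877985] 2.2833
```

View pics/p1.png

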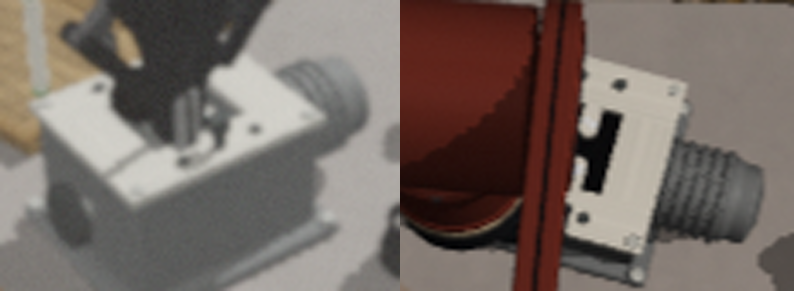

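The fingers are down beside the knob on its near side (left half, at about (185,115)); the arm hides the gate from the top. I'll correct sideways and settle.

>>> servo_tool(travel=[[0.001,0.004,0],[0,0,0],[0,0,0],[0,0,0],[0,0,0]], rotation=[[0,0,0],[0,0,0],[0,0,0],[0,0,0],[0,0,0]], claw=[0,0,0,0,0])

```text
time: 2.7
position: [519.7, 48.7, 128.3]
orientation: [0.993, -0.118, 0.002, -0.0]
ft_force: [-0.9, -0.2, -0.9]
grip_width: -0.002
finger_force: 0.0
```

>>> servo_tool(travel=[[0.003,-0.0007,0],[0.004,-0.001,0],[0.004,-0.001,0],[0.004,-0.001,0],[0.004,-0.001,0]], rotation=[[0,0,0],[0,0,0],[0,0,0],[0,0,0],[0,0,0]], claw=[0,0,0,0,0])

```text
time: 3.12
position: [537.7, 44.0, 126.3]
orientation: [0.993, -0.118, -0.0, -0.0]
ft_force: [-1.3, 1.0, 1.1]
grip_width: 0.0
finger_force: 0.7
```

>>> servo_tool(travel=[[0.004,-0.001,0],[0.004,-0.001,0],[0.004,-0.001,0],[0.004,-0.001,0],[0.003,-0.0007,0]], rotation=[[0,0,0],[0,0,0],[0,0,0],[0,0,0],[0,0,0]], claw=[0,0,0,0,0])

```text
time: 3.53
position: [557.0, 39.2, 126.3]
orientation: [0.993, -0.118, 0.0, 0.0]
ft_force: [-1.1, 1.4, 0.5]
grip_width: -0.0
finger_force: 0.6
```

```bash
python3 look.py p2
```

```text
tcp unit -27.354139335877743 46.83062788849923 [557.00574709  39.14396908 126.27000187] [ 0.58341205  0.21918073 -0.10806201] 3.6333
```

View pics/p2.png

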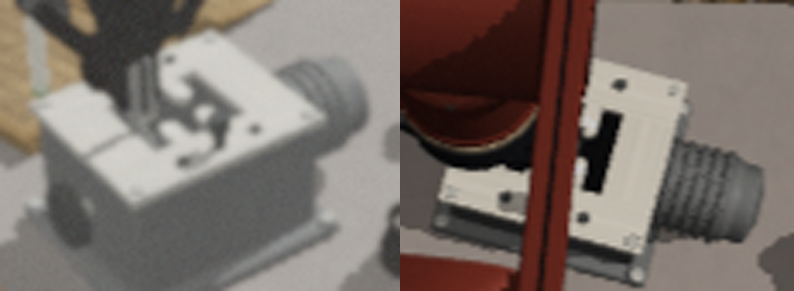

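The fingers push the knob towards the channel (about 1 N felt), and the knob itself is hidden behind them. I'll push the last 2 mm, then go round to the left side.

>>> servo_tool(travel=[[0.002,-0.0005,0],[0,0,0],[-0.004,0.001,0],[-0.006,0.0015,0],[-0.002,0.0005,0]], rotation=[[0,0,0],[0,0,0],[0,0,0],[0,0,0],[0,0,0]], claw=[0,0,0,0,0])

```text
time: 4.05
position: [545.3, 42.1, 126.1]
orientation: [0.993, -0.118, -0.0, 0.0]
ft_force: [0.4, 0.2, -0.1]
grip_width: 0.0
finger_force: 0.0
```

>>> servo_tool(travel=[[0.001,0.005,0],[0.0025,0.01,0],[0.0025,0.01,0],[0.002,0.008,0],[0.0005,0.002,0]], rotation=[[0,0,0],[0,0,0],[0,0,0],[0,0,0],[0,0,0]], claw=[0,0,0,0,0])

```text
time: 4.47
position: [555.4, 78.7, 126.4]
orientation: [0.993, -0.117, 0.0, -0.0]
ft_force: [-0.6, 0.2, 0.5]
grip_width: 0.004
finger_force: 0.0
```

```bash
python3 look.py p3
```

```text
tcp unit -38.27258047449808 83.98353356695623 [555.11555189  77.82184285 126.23394182] [ 0.60836583 -0.52514732  0.2525184 ] 4.5667
```

View pics/p3.png

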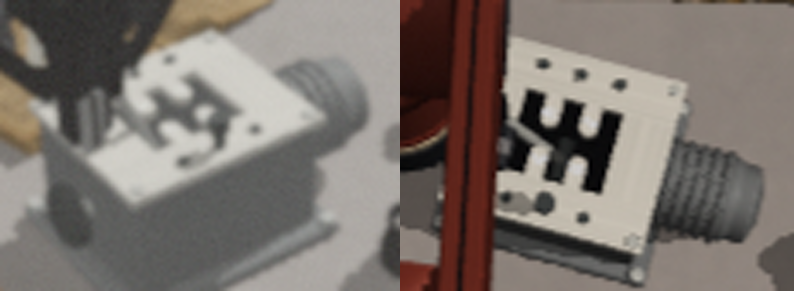

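In the right half the freed shaft runs from about (565,148) to (512,122) and the knob is just hidden. I'll compare that with the predicted shaft lines.

```bash
python3 - <<'E'
from h import *
c=r.calibration("top")
def disp(L,sel,sh):
    p=R.from_euler("x",-sel).apply(R.from_euler("y",sh).apply([0,0,L]))+[0,0,25]
    w=R.from_euler("z",-.237).apply(p)+[572.6,-12.8,0]
    q=c["mtx"]@R.from_quat(c["orientation"]).inv().apply(w-c["origin"]); q=q[:2]/q[2]
    return ((q-[280,140]+.5)*3.426-.5+[400,0]).round(0), p.round(0)
for sh in(-.1,-.05,0,.05,.1,.15): print(sh,[disp(L,.38,sh) for L in(40,70,100,112,128)])
E
```

```text
-0.1 [(array([539., 150.]), array([-4., 15., 62.])), (array([521., 141.]), array([-7., 26., 90.])), (array([503., 132.]), array([-10.,  37., 117.])), (array([495., 128.]), array([-11.,  41., 128.])), (array([485., 123.]), array([-13.,  47., 143.]))]
-0.05 [(array([540., 147.]), array([-2., 15., 62.])), (array([523., 136.]), array([-3., 26., 90.])), (array([505., 124.]), array([ -5.,  37., 118.])), (array([497., 120.]), array([ -6.,  41., 129.])), (array([487., 113.]), array([ -6.,  47., 144.]))]
0 [(array([541., 144.]), array([ 0., 15., 62.])), (array([524., 131.]), array([ 0., 26., 90.])), (array([507., 117.]), array([  0.,  37., 118.])), (array([499., 111.]), array([  0.,  42., 129.])), (array([490., 103.]), array([  0.,  47., 144.]))]
0.05 [(array([541., 141.]), array([ 2., 15., 62.])), (array([525., 126.]), array([ 3., 26., 90.])), (array([509., 110.]), array([  5.,  37., 118.])), (array([502., 103.]), array([  6.,  41., 129.])), (array([493.,  94.]), array([  6.,  47., 144.]))]
0.1 [(array([542., 139.]), array([ 4., 15., 62.])), (array([527., 121.]), array([ 7., 26., 90.])), (array([511., 103.]), array([ 10.,  37., 117.])), (array([504.,  95.]), array([ 11.,  41., 128.])), (array([496.,  84.]), array([ 13.,  47., 143.]))]
0.15 [(array([543., 136.]), array([ 6., 15., 62.])), (array([529., 116.]), array([10., 26., 89.])), (array([513.,  96.]), array([ 15.,  37., 117.])), (array([507.,  87.]), array([ 17.,  41., 128.])), (array([499.,  75.]), array([ 19.,  47., 143.]))]
```

```bash
python3 - <<'E'
import cv2
g=cv2.cvtColor(cv2.imread("pics/p3.png"),cv2.COLOR_BGR2GRAY)
for x in range(494,560,5): print(x,g[94:172:3,x])
E
```

```text
494 [36 36 35 33 32 32 32 33 32 30 32 32 31 32 33 34 34 35 35 34 33 33 33 33
 33 33]
499 [28 27 29 30 28 27 27 26 25 21 24 26 26 23 40 70 74 76 83 70 46 36 39 35
 22 25]
504 [ 77  43  22  14  15  15  13  10  13  39  33  28  27  23  44  89 104 106
 109 102  68  42  37  35  38  71]
509 [177 174 175 152 137 135 134 122 109 125 107  60  39  39  46  62  85  83
  78  74  52  26  14  11  24  82]
514 [183 183 183 183 184 184 189 180 146 143 141 105  57  31  24  23  28  29
  21  15  12  10  11  10  10  32]
519 [188 183 179 176 170 154 123  87  60  62 115 136 126  97  56  20   8   7
   8   9  10  10  10   9   3   4]
524 [141 116  96  59  32  21  17  12   9  10  35  99 136 134 106  61  23  11
  10  10   4   0   4  34  79  83]
529 [  3   2   3   8  10  10  11  11  10  12   6  25  92 138 138 116  74  30
  38  56 100 147 168 171 181 183]
534 [ 15  11  11  10  10  11   9   7  10  10  11   7  24  82 134 137 117  97
 162 185 196 201 200 196 192 192]
539 [ 42  10  11  11  19  30  44  59  56  40  21  12   6  19  63 113 138 154
 183 189 192 200 204 200 190 185]
544 [ 92  68  95 101 129 174 198 190 182 182 123  52  15   5   8  46 120 147
 173 183 190 197 185 162 154 127]
549 [179 176 188 192 197 202 203 201 195 191 164  82  23   8   9  11  35 100
 138 122 106  99  70  25   6   7]
554 [190 191 189 188 191 196 199 200 199 181 142  65  17   8  11   9  10  27
  55  57  52  50  40  29  31  32]
559 [185 186 184 184 180 174 152 127 120  84  40  15  10  10  12  19  24  25
  29  42  52  56  52  44  37  37]
```

The shaft passes (524,131), matching shift ≈ 0, so the lever is in the channel. Next I'll move beside the knob on its left.

>>> servo_tool(travel=[[0.005,-0.0012,0],[0.01,-0.0024,0],[0.01,-0.0024,0],[0.009,-0.002,0],[0.003,-0.001,0]], rotation=[[0,0,0],[0,0,0],[0,0,0],[0,0,0],[0,0,0]], claw=[0,0,0,0,0])

```text
time: 4.98
position: [593.3, 67.1, 126.4]
orientation: [0.993, -0.119, 0.0, 0.0]
ft_force: [0.1, -0.8, 0.1]
grip_width: 0.002
finger_force: 0.0
```

>>> servo_tool(travel=[[-0.0005,-0.002,0],[-0.0005,-0.002,0],[-0.0005,-0.002,0],[-0.0005,-0.002,0],[-0.0005,-0.002,0]], rotation=[[0,0,0],[0,0,0],[0,0,0],[0,0,0],[0,0,0]], claw=[0,0,0,0,0])

```text
time: 5.4
position: [589.4, 58.0, 126.8]
orientation: [0.993, -0.118, 0.0, -0.0]
ft_force: [0.8, 1.2, 1.2]
grip_width: -0.001
finger_force: 1.0
```

>>> servo_tool(travel=[[-0.001,-0.004,0],[-0.001,-0.004,0],[-0.001,-0.004,0],[-0.001,-0.004,0],[-0.001,-0.004,0]], rotation=[[0,0,0],[0,0,0],[0,0,0],[0,0,0],[0,0,0]], claw=[0,0,0,0,0])

```text
time: 5.82
position: [584.2, 37.3, 126.2]
orientation: [0.993, -0.118, -0.0, 0.0]
ft_force: [0.7, 1.3, 1.4]
grip_width: 0.003
finger_force: 0.7
```

>>> servo_tool(travel=[[-0.001,-0.004,0],[-0.001,-0.004,0],[-0.001,-0.004,0],[-0.001,-0.004,0],[-0.0005,-0.002,0]], rotation=[[0,0,0],[0,0,0],[0,0,0],[0,0,0],[0,0,0]], claw=[0,0,0,0,0])

```text
time: 6.23
position: [579.7, 19.2, 126.2]
orientation: [0.993, -0.118, -0.0, 0.0]
ft_force: [0.5, 1.5, 1.3]
grip_width: 0.004
finger_force: 0.6
```

```bash
python3 look.py p4
```

```text
tcp unit -0.6331221889368166 32.848272292830956 [579.69694094  19.27870424 126.13574407] [0.22231068 0.05701871 0.11038196] 6.3333
```

View pics/p4.png

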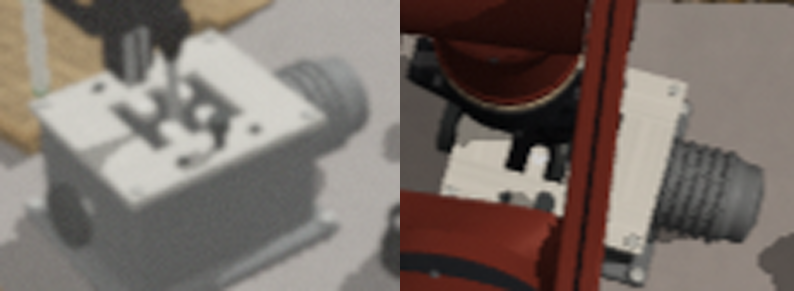

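In the left half the knob is at about (175,45) with the shaft coming down to about (174,115), so the lever is nearly upright. I'll compare that with predictions.

```bash
cat > pred.py <<'E'
from h import *
c=r.calibration("scene")
def disp(L,sel,sh):
    p=R.from_euler("x",-sel).apply(R.from_euler("y",sh).apply([0,0,L]))+[0,0,25]
    w=R.from_euler("z",-.237).apply(p)+[572.6,-12.8,0]
    q=c["mtx"]@R.from_quat(c["orientation"]).inv().apply(w-c["origin"]); q=q[:2]/q[2]
    return ((q-[250,165]+.5)*3.636-.5).round(0).tolist()
E
python3 - <<'E'
from pred import *
import cv2
for sel in(-.05,0,.05,.1):
  for sh in (-.05,0,.05): print(sel,sh,[disp(L,sel,sh) for L in(70,90,105,128)])
g=cv2.cvtColor(cv2.imread("pics/p4.png"),cv2.COLOR_BGR2GRAY)
for y in range(20,125,8): print(y,g[y,140:212:3])
E
```

```text
-0.05 -0.05 [[186.0, 101.0], [187.0, 74.0], [188.0, 53.0], [190.0, 20.0]]
-0.05 0 [[183.0, 98.0], [183.0, 70.0], [183.0, 49.0], [183.0, 15.0]]
-0.05 0.05 [[180.0, 96.0], [179.0, 67.0], [178.0, 45.0], [177.0, 11.0]]
0 -0.05 [[181.0, 103.0], [181.0, 76.0], [181.0, 56.0], [181.0, 23.0]]
0 0 [[178.0, 100.0], [177.0, 73.0], [176.0, 52.0], [174.0, 18.0]]
0 0.05 [[175.0, 98.0], [172.0, 69.0], [171.0, 48.0], [168.0, 14.0]]
0.05 -0.05 [[176.0, 105.0], [175.0, 79.0], [173.0, 59.0], [171.0, 27.0]]
0.05 0 [[173.0, 102.0], [170.0, 75.0], [168.0, 55.0], [165.0, 22.0]]
0.05 0.05 [[170.0, 100.0], [166.0, 72.0], [163.0, 51.0], [159.0, 18.0]]
0.1 -0.05 [[172.0, 107.0], [168.0, 82.0], [166.0, 62.0], [162.0, 32.0]]
0.1 0 [[168.0, 105.0], [164.0, 78.0], [161.0, 58.0], [156.0, 27.0]]
0.1 0.05 [[165.0, 102.0], [160.0, 75.0], [156.0, 54.0], [150.0, 22.0]]
20 [ 57  58  56  56  55  52  50  52  53  52  52  54  55  56  55  60  73  93
 114 123 118 113 115 117]
28 [ 92  97  87  68  55  49  47  51  52  52  52  51  49  48  52  54  60  77
  91  99 104 110 120 129]
36 [100 111 103  79  58  52  53  51  48  48  51  53 
[... 475 characters left out ...]
74 196 205 205 202 188 159 137 135 146 158 165 158 146 139
 140 150 167 184 197 203]
84 [158 169 184 193 194 192 192 191 182 160 139 135 150 168 178 166 138 113
 100 102 110 125 143 161]
92 [200 188 172 154 138 130 128 133 134 135 133 135 148 174 198 205 190 157
 120  98  93  95 101 110]
100 [209 208 202 186 155 121  99 100 107 118 128 131 133 138 147 149 138 118
  99  95  99 102 104 104]
108 [205 209 207 202 187 156 122 100  98 110 122 130 129 124 116 107 102 105
 124 151 175 185 184 175]
116 [141 147 148 143 134 122 108  99 102 115 129 134 129 123 112 101  95 103
 131 165 190 198 184 154]
124 [ 96 102 101  99  98 106 127 161 183 194 196 194 188 170 143 116  98  94
  98 111 129 136 123 102]
```

Shaft centre at (172,76) gives selector ≈ +0.05 and shift ≈ 0. I'll push 5.5 mm more, back off, then go round to the far side.

>>> servo_tool(travel=[[-0.0007,-0.0027,0],[-0.0006,-0.0026,0],[0,0,0],[0.001,0.004,0],[0.001,0.004,0]], rotation=[[0,0,0],[0,0,0],[0,0,0],[0,0,0],[0,0,0]], claw=[0,0,0,0,0])

```text
time: 6.75
position: [580.6, 22.6, 126.2]
orientation: [0.993, -0.118, -0.0, 0.0]
ft_force: [0.5, -0.3, -0.2]
grip_width: 0.001
finger_force: 0.0
```

>>> servo_tool(travel=[[0.006,-0.0014,0],[0.012,-0.0029,0],[0.012,-0.0029,0],[0.01,-0.0024,0],[0.004,-0.001,0]], rotation=[[0,0,0],[0,0,0],[0,0,0],[0,0,0],[0,0,0]], claw=[0,0,0,0,0])

```text
time: 7.17
position: [626.2, 11.7, 126.3]
orientation: [0.993, -0.118, 0.0, 0.0]
ft_force: [0.2, -0.8, -0.5]
grip_width: -0.0
finger_force: 0.0
```

```bash
python3 look.py p5
```

```text
tcp unit 45.3866161306156 36.32931919914635 [625.24758266  11.85758295 126.08416182] [-0.16720753  0.48403728  0.09950919] 7.2667
```

View pics/p5.png

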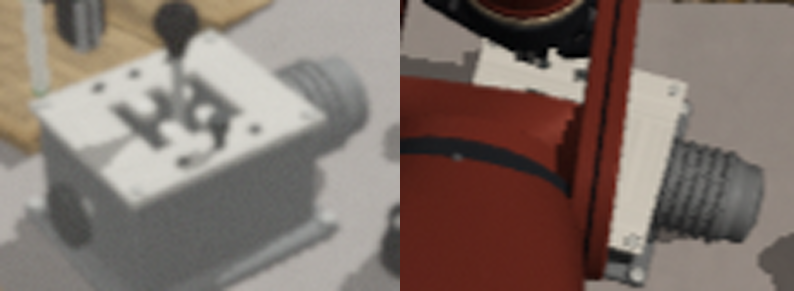

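```bash
python3 - <<'E'
import cv2
g=cv2.cvtColor(cv2.imread("pics/p5.png"),cv2.COLOR_BGR2GRAY)
for y in range(4,125,8): print(y,g[y,140:218:3])
E
```

```text
4 [145 148 149 148 148 143 130 110  90  78  72  65  64  69  72  80  93 109
 127 139 148 150 151 151 152 152]
12 [132 134 136 136 126 105  78  59  53  57  56  52  55  58  60  66  69  67
  76 106 130 144 151 154 154 155]
20 [125 120 121 111  92  69  53  57  59  59  58  59  59  57  59  58  56  56
  58  72  91 106 115 122 129 135]
28 [139 138 133 124 103  75  59  55  52  53  55  54  56  54  54  54  56  60
  63  71  90 109 125 134 132 121]
36 [136 137 137 137 132 116  92  73  59  52  53  55  53  57  53  56  69  92
 127 155 176 186 189 193 192 189]
44 [160 156 154 144 135 128 121 109  89  67  54  53  56  48  56  86 134 180
 200 209 210 207 204 203 203 207]
52 [161 162 164 170 178 184 187 185 173 128  79  56  57  59  86 138 185 206
 211 212 213 214 213 213 212 213]
60 [196 201 205 209 212 212 208 197 172 138 117 114 114 122 156 191 208 211
 212 212 212 211 212 212 212 211]
68 [198 207 211 211 212 212 212 211 210 202 180 153 140 142 163 189 202 201
 200 203 208 210 210 210 210 210]
76 [185 202 209 212 212 210 210 211 211 203 186 162 142 136 140 146 147 145
 145 152 170 189 200 206 208 210]
84 [211 210 209 206 201 197 196 198 202 202 187 161 142 136 139 143 137 120
 104 105 113 128 148 167 183 195]
92 [203 192 176 159 145 136 133 138 150 161 159 147 139 141 158 181 186 160
 124 103  97 100 105 112 125 142]
100 [214 212 207 190 158 124 105  98 101 112 125 133 134 137 140 144 141 124
 105 101 103 106 107 106 102 104]
108 [210 212 212 206 190 160 125 106  99 101 111 124 134 132 129 118 107 109
 126 156 178 190 189 178 160 132]
116 [146 153 153 148 139 126 111 102 103 108 119 132 137 135 127 114 105 109
 134 169 195 202 188 158 129 113]
124 [102 103 108 105 101 108 132 164 186 196 198 197 191 176 153 128 108  99
 105 115 133 141 129 105  91  86]
```

The knob is at (176,24) with the shaft down to (178,90): selector ≈ 0.02, shift slightly near, so the lever stands at the middle crossing. I'll go to its far side.

>>> servo_tool(travel=[[-0.001,-0.004,0],[-0.0024,-0.01,0],[-0.0024,-0.01,0],[-0.0018,-0.0075,0],[-0.0006,-0.0025,0]], rotation=[[0,0,0],[0,0,0],[0,0,0],[0,0,0],[0,0,0]], claw=[0,0,0,0,0])

```text
time: 7.68
position: [615.8, -23.9, 126.4]
orientation: [0.993, -0.119, -0.0, 0.0]
ft_force: [-0.2, -0.1, -0.1]
grip_width: 0.001
finger_force: 0.0
```

>>> servo_tool(travel=[[-0.004,0.001,0],[-0.006,0.0015,0],[-0.006,0.0015,0],[-0.004,0.001,0],[-0.004,0.001,0]], rotation=[[0,0,0],[0,0,0],[0,0,0],[0,0,0],[0,0,0]], claw=[0,0,0,0,0])

```text
time: 8.1
position: [592.0, -15.6, 126.5]
orientation: [0.993, -0.118, 0.0, 0.0]
ft_force: [0.9, -0.5, 0.4]
grip_width: -0.0
finger_force: 0.5
```

>>> servo_tool(travel=[[-0.004,0.001,0],[-0.004,0.001,0],[-0.004,0.001,0],[-0.004,0.001,0],[-0.004,0.001,0]], rotation=[[0,0,0],[0,0,0],[0,0,0],[0,0,0],[0,0,0]], claw=[0,0,0,0,0])

```text
time: 8.52
position: [572.0, -10.8, 126.2]
orientation: [0.993, -0.118, -0.0, -0.0]
ft_force: [0.9, -0.5, -0.7]
grip_width: 0.002
finger_force: 0.5
```

>>> servo_tool(travel=[[-0.002,0.0005,0],[-0.002,0.0005,0],[-0.002,0.0005,0],[-0.002,0.0005,0],[-0.002,0.0005,0]], rotation=[[0,0,0],[0,0,0],[0,0,0],[0,0,0],[0,0,0]], claw=[0,0,0,0,0])

```text
time: 8.93
position: [562.3, -8.6, 126.2]
orientation: [0.993, -0.118, -0.0, 0.0]
ft_force: [1.0, 0.0, -1.1]
grip_width: -0.003
finger_force: 0.5
```

>>> servo_tool(travel=[[-0.001,0.0002,0],[-0.001,0.0003,0],[-0.001,0.0002,0],[-0.001,0.0003,0],[-0.0005,0.0001,0]], rotation=[[0,0,0],[0,0,0],[0,0,0],[0,0,0],[0,0,0]], claw=[0,0,0,0,0])

```text
time: 9.35
position: [557.8, -7.4, 126.3]
orientation: [0.993, -0.118, -0.0, -0.0]
ft_force: [1.6, -0.0, -1.2]
grip_width: 0.004
finger_force: 0.5
```

>>> servo_tool(travel=[[-0.0004,0.0001,0],[-0.0004,0.0001,0],[-0.0004,0.0001,0],[-0.0004,0.0001,0],[-0.0004,0.0001,0]], rotation=[[0,0,0],[0,0,0],[0,0,0],[0,0,0],[0,0,0]], claw=[0,0,0,0,0])

```text
time: 9.77
position: [555.9, -6.9, 126.3]
orientation: [0.993, -0.118, 0.0, -0.0]
ft_force: [1.5, -0.8, -1.6]
grip_width: -0.0
finger_force: 0.5
```

>>> servo_tool(travel=[[-0.0003,0.0001,0],[-0.0003,0.0001,0],[-0.0002,0,0],[-0.0002,0,0],[0,0,0]], rotation=[[0,0,0],[0,0,0],[0,0,0],[0,0,0],[0,0,0]], claw=[0,0,0,0,0])

```text
time: 10.18
position: [555.0, -6.7, 126.3]
orientation: [0.993, -0.118, 0.0, -0.0]
ft_force: [1.2, 0.5, -1.9]
grip_width: -0.002
finger_force: 0.8
```

>>> servo_tool(travel=[[-0.0002,0,0],[-0.0002,0.0001,0],[-0.0002,0,0],[-0.0002,0.0001,0],[-0.0002,0,0]], rotation=[[0,0,0],[0,0,0],[0,0,0],[0,0,0],[0,0,0]], claw=[0,0,0,0,0])

```text
time: 10.6
position: [554.2, -6.5, 126.3]
orientation: [0.993, -0.118, 0.0, -0.0]
ft_force: [5.1, -0.0, -3.0]
grip_width: 0.001
finger_force: 2.1
```

```bash
python3 look.py p6; python3 - <<'E'
from pred import *
import cv2
for sel in(-.02,.02):
  for sh in(-.25,-.3,-.34,-.38): print(sel,sh,[disp(L,sel,sh) for L in(75,90,105,128)])
E
```

```text
tcp unit -19.372797411597116 1.7504530111953809 [554.17972057  -6.54998632 126.29688314] [ 3.85244632  0.18453018 -3.70662242] 10.7
-0.02 -0.25 [[197.0, 110.0], [201.0, 93.0], [204.0, 75.0], [209.0, 47.0]]
-0.02 -0.3 [[201.0, 114.0], [205.0, 98.0], [209.0, 81.0], [216.0, 54.0]]
-0.02 -0.34 [[204.0, 118.0], [208.0, 102.0], [213.0, 86.0], [221.0, 60.0]]
-0.02 -0.38 [[206.0, 122.0], [212.0, 107.0], [217.0, 91.0], [226.0, 67.0]]
0.02 -0.25 [[193.0, 112.0], [196.0, 95.0], [198.0, 77.0], [202.0, 50.0]]
0.02 -0.3 [[197.0, 116.0], [200.0, 100.0], [203.0, 83.0], [209.0, 57.0]]
0.02 -0.34 [[200.0, 120.0], [204.0, 104.0], [208.0, 88.0], [214.0, 63.0]]
0.02 -0.38 [[203.0, 123.0], [207.0, 109.0], [212.0, 94.0], [219.0, 70.0]]
```

View pics/p6.png

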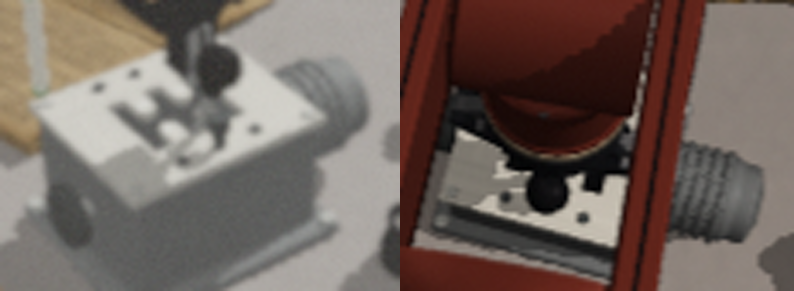

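The knob is at (219,67) in the left half and over the pin in the right half: shift ≈ −0.35. The force rose from 1 to 5 N at the stop, so the lever is home. I'll back off and lift.

>>> servo_tool(travel=[[0.002,-0.0005,0],[0.006,-0.0015,0],[0.01,-0.0024,0],[0.01,-0.0024,0],[0.004,-0.001,0]], rotation=[[0,0,0],[0,0,0],[0,0,0],[0,0,0],[0,0,0]], claw=[0,0,0,0,0])

```text
time: 11.12
position: [587.0, -14.8, 126.6]
orientation: [0.993, -0.118, 0.0, 0.0]
ft_force: [-0.3, -0.7, 0.1]
grip_width: 0.003
finger_force: 0.0
```

>>> servo_tool(travel=[[0,0,0.01],[0,0,0.025],[0,0,0.03],[0,0,0.025],[0,0,0.01]], rotation=[[0,0,0],[0,0,0],[0,0,0],[0,0,0],[0,0,0]], claw=[0,0,0,0,0])

```text
time: 11.53
position: [587.5, -14.5, 231.5]
orientation: [0.993, -0.118, 0.003, 0.0]
ft_force: [1.2, -0.1, 0.6]
grip_width: 0.001
finger_force: 0.0
```

```bash
python3 look.py p7; python3 - <<'E'
import cv2,numpy as np
from h import *
g=cv2.cvtColor(cv2.imread("pics/p7.png"),cv2.COLOR_BGR2GRAY)
for x0,y0,x1,y1 in((180,25,250,110),(500,150,600,225)):
    m=(g[y0:y1,x0:x1]<70).astype(np.uint8); n,l,s,c=cv2.connectedComponentsWithStats(m)
    for i in range(1,n):
        if s[i,4]>150: print(s[i]+[x0,y0,0,0,0],c[i]+[x0,y0])
E
```

```text
tcp unit 14.58996381009208 1.7868145807460665 [587.20164814 -14.48867458 229.38639896] [ 0.24352958 -0.57725734 -0.39580171] 11.6333
[ 199   49   38   47 1291] [216.50348567  70.4298993 ]
[506 150  24  22 374] [517.07754011 159.45989305]
[ 500  150  100   75 4886] [551.4226361  194.85059353]
```

```bash
python3 - <<'E'
import cv2
from pred import *
for f in("p6","p7"):
    g=cv2.cvtColor(cv2.imread(f"pics/{f}.png"),cv2.COLOR_BGR2GRAY)
    print(f,g[68,190:250:3], g[40:110:3,219]); print(g[195,510:585:3],g[150:225:3,548])
w=two((280+(548-400+.5)/3.426-.5,140+(194+.5)/3.426-.5),(250+(218+.5)/3.636-.5,165+(67+.5)/3.636-.5)); print(w, R.from_euler("z",.237).apply(w[0]-[572.6,-12.8,0]))
E
```

```text
p6 [ 86  85  73  57  49  50  53  52  49  52  57  54  54  53  51  59  88 133
 174 198] [164 135  88  61  58  54  55  55  56  58  52  51  53  52  51  56  61  71
  86  98 102 100 103 105]
[ 72 109 125 127 116  69  10   7  10  11  12  13  15  17  19  23  21  18
   3  48 147 184 187 188 190] [ 26  49  83  49  23  11   8   6   7  11  14  14  17  19  18  16  15  14
  11   9   8  59 151 190 189]
p7 [189 160 114  73  56  54  55  55  54  55  54  51  53  59  56  59  91 134
 175 199] [188 155 100  61  64  59  57  58  58  55  54  53  56  56  53  57  60  74
  88  96 103 102 103 104]
[ 54  55  54  52  53  54  54  54  55  55  55  55  55  56  55  53  49  44
  35  56 108 145 172 184 195] [ 91 113 119 114  64  35  19  14  13  15  16  16  18  19  44  56  56  56
  56  56  56  57  57  58  58]
(array([529.06727491,  -3.4206008 , 142.32251288]), np.float64(3.31356941630673)) [-44.51800836  -1.10372761 142.32251288]
```

The knob hasn't moved since I retreated; it is at unit (−44.5, −1), which is fully home. Handing in.

```bash
python3 -c "
from workcell import r
print(r.close_job())"
```

```text
the job is handed in; nothing more can be done
None
```

The lever now sits fully home in the near end of the middle slot, the one marked by the pin; I pushed it there with shut fingers at about 5 N at most, never homed it in another end, kept the fingers clear of the other items, and handed the job in at about 11.6 s.

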